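# Line up a plaster model base under the pin drill

## Task

Take the plaster model base with the rounded end and the pencil mark down from the sloping rack and lay it flat on the deck of the pin drill, clear of the bit. Slide it along the deck until the mark sits under the bit, then press the knob on top of the drill head until the bit touches the mark. Let the knob come fully up again, leave the base lined up, and disturb nothing else.

Things in the scene. Friction and masses are not known exactly. Their poses are not given: they have to be found in the camera images.
- base_mid (a point): Centre of the marked model base: a loose plaster slab, 80 mm long (x), 50 mm wide (y, parallel straight sides), 22 mm thick (z), 0.13 to 0.25 kg. Its +x end is a half circle of 25 mm radius, its -x end is square. The point is half-way up; z is the normal of its marked face. It starts in either place of the rack, marked face up, rounded end up the slope away from the robot, square end against the lip (10 mm high).
- base_mark (a point): Centre of the pencil mark, a dark dot 10 mm across on the base's upper face: 22 mm from the centre towards the rounded end (base +x) and 6 mm to base +y, at the top face. Axes as base_mid.
- rack: Fixed plywood rack 260 mm wide (y): a board 120 mm long sloping 30 degrees, rising away from the robot (+x), with a lip at its low edge; top edge 72 mm above the bench. Two slabs lie on it about 120 mm apart, one 60 mm to each side of its middle. Origin on the bench under its middle.
- slab_mid (a point): Centre of the other, unmarked plaster slab on the rack: same size, both ends square. To be left alone.
- drill: Fixed pin drill press. Origin on the bench exactly below the bit's axis; x points away from the robot, y to the left. Flat grey deck, its top 25 mm above the bench, from x -145 to +55 mm and y -100 to +100 mm of the origin. A column at y -155 to -105, x -30 to +30 carries the white head over the deck.
- drill_head (a point): Middle of the underside of the white head above the bit, 85 mm above the bench, 60 mm above the deck. The head spans 40 mm to either side of the bit's axis in x, 40 mm to +y, 160 mm to -y, and its top is 160 mm above the bench: no room for an upright gripper at the work near the bit; a tilted one comes in from the robot's side. Axes as drill.
- bit_tip (a point): Lower end of the drill bit (5 mm thick), on the axis of the knob; raised it is 55 mm above the bench, 30 mm above the deck, so 8 mm above the top of the base on the deck. Moves with the knob.
- knob_top (a point): Middle of the top of the black round palm knob, 44 mm across, on the bit's axis above the head, 200 mm above the bench when up.
- quill (a joint): How far the knob and bit are pressed down, m: 0 up, 0.008 bit touches the base, 0.014 the stop. A spring lifts it: about 3 N to start, 5.5 N at 8 mm.
- jar: Bystander, leave alone: a small closed jar 44 mm across and 55 mm tall, standing; point on its underside.
- blank: Bystander, leave alone: a round white blank 98 mm across and 14 mm thick lying flat; point on its underside.
- bowl: Bystander, leave alone: a small rubber mixing bowl 90 mm across and 50 mm tall; point on its underside.
- brush: Bystander, leave alone: a brush lying flat on the bench; point on its underside.
- spatula: Bystander, leave alone: a spatula lying flat on the bench; point on its underside.
- cup: Bystander, leave alone: an empty glass beaker 64 mm across and 60 mm tall, standing; point on its underside.
Not all that is in view belongs to the job. What is shaped like the part that bears base_mid but blue or purple is not meant.

How it is judged:
On the way, in this order (a step that is already met when the one before it is completed fails the run):
1. the base lies flat on the deck, its mark still more than 30 mm from the bit's axis (angle between base_mid's own z axis and vertical below 0.08 rad and z of base_mid in the frame of drill between 0.032 and 0.04 m and x of base_mid in the frame of drill between -0.15 and 0.06 m and y of base_mid in the frame of drill between -0.1 and 0.1 m and horizontal distance between base_mark and bit_tip above 0.03 m), for 0.2 s.
2. the mark is under the bit (within 5 mm), the base flat on the deck (angle between base_mid's own z axis and vertical below 0.08 rad and z of base_mid in the frame of drill between 0.032 and 0.04 m and x of base_mid in the frame of drill between -0.15 and 0.06 m and y of base_mid in the frame of drill between -0.1 and 0.1 m and horizontal distance between base_mark and bit_tip below 0.005 m), for 0.3 s.
3. the pressed-down bit touches the base on the mark (all of step 2 and contact force between quill and base above 0.3 N and value of joint quill above 0.005 m), for 0.05 s.
At the end, for the whole second after the job is handed in: the base lies at rest flat on the deck with the centre of its mark within 5 mm (horizontally) of the bit's axis, and the knob is up (within 2 mm) (all of step 2 and value of joint quill below 0.002 m and linear speed of base below 0.01 m/s); the robot touches nothing.
It fails at once if the bit touches down on the base more than 8 mm from the mark (contact force between quill and base above 1 N and horizontal distance between base_mark and bit_tip above 0.008 m).
It fails at once if the base is carried, more than 6 mm above the deck, instead of slid, within 30 mm of the bit (horizontal distance between base_mark and bit_tip below 0.03 m and z of base_mid in the frame of drill above 0.042 m).
It fails at once if the unmarked slab is moved more than 20 mm (distance of slab_mid from where it was at the start of the episode above 0.02 m).
It fails at once if a bystander is moved more than 30 mm (distance of any of jar, blank, bowl, brush, spatula, cup from where it was at the start of the episode above 0.03 m).
It also fails if it takes over 64 s, if anything falls off the work surface, if the arm or the gripper's body presses on something with over 40 N, if the wrist force passes 120 N, or if a joint passes its speed limit or range.

## Robot

A 6-joint arm with a two-finger parallel gripper is mounted at the origin on the work surface. World frame = base frame: x ahead of the robot, y to its left, z up, the work surface at z = 0. Lengths are in m, angles in rad, forces in N, time in s.
With the tool pointing down it reaches from about 0.225 to 0.875 m from the base axis. Payload 3.4 kg.
Tool frame: the origin (TCP) lies midway between the tips of the shut fingers; the grasp point (between the pads) lies 19 mm behind it (manip.grasp_offset is the distance from the TCP to the grasp point, in m); x points along the fingers, y is the direction in which the jaws open and shut, and the axes are right-handed (so a half turn about x gives the same grasp; the last joint's range is limited). The gripper opens to 85 mm and grips with 20 to 120 N. Pads are 22 mm wide; open, the fingers measure 114 mm over their backs; the gripper's body (76 mm by 85 mm) begins 54 mm behind the grasp point. The pads swing forward as they close: fully open they stand 13 mm farther back than shut.
Start: joints at [1.038, 0.276, 1.505, -0, 1.361, -0.121], TCP at [0.23, 0.527, 0.208] pointing down, gripper open.
Joint ranges: [-2.89, 2.89], [-0.75, 2.08], [0.22, 2.7], [-1.18, 4.32], [0.11, 2.71], [-2.7, 2.7]. Speed limits (rad/s): [2.57, 2.57, 3.14, 3.14, 3.14, 3.14].

## Interface

Orientations are given as a unit quaternion [w, x, y, z].
In Python, from rig import manip gives the robot as it stands.
- The arm moves only by the shell command python3 -m creep 'ROWS' [OPENING] [FORCE]. ROWS is a JSON object of lists of equal length, an entry for each row: "delta_pos": the shift along the tool's x, y, z in cm, a list of three; "dr": the turn, a rotation vector about the tool's x, y, z in rad, a list of three. In form: {"delta_pos": [[dx, dy, dz], ...], "dr": [[rx, ry, rz], ...]}. A call has 1 to 10 rows; each row is the pose to reach, as a shift and turn from the pose commanded when the call began, along the tool's axes at that moment; what a row does not reach only later rows make up. A row lasts 1/10 s, in which the tool goes at most 50 mm and 8.59 degrees, less where a joint would pass 70% of its speed; a pose out of reach is approached as far as the arm can. A call with a gripper value outside its range is refused whole. OPENING is the opening, from -1 (shut) to 1 (fully open), set as the call begins (- or left out, the last holds). The fingers move at their own pace and stop on an object; FORCE is the grip in N (left out, the last holds). Time passes only in rows, so rows that repeat a pose let the fingers close. It gives the time, the measured TCP pose, the force and the opening at its end, in the units of the state.
- manip.get_state(): the state, without advancing time (a new reading comes with each control period).
- manip.get_image(name): name is "scene" or "side" or "wrist"; returns a dict with "pixels" (400x640x3 uint8, blue, green, red), "depth" (400x640 float32, m along the optical axis (not along the pixel's ray), 0 where there is no reading), "intrinsics" (3x3 intrinsics, pixels), "k1" (the pictures are not rectified: a ray, as slopes to the right and down, at radius r is drawn at 1 + k1 r^2 times it, then the intrinsics apply), "rvec" (rotation vector, rad) and "tvec" (3), from world to camera coordinates, as OpenCV has them. Camera axes: x right, y down, z forward; pixel columns grow to the right and rows downward; lengths in m; the calibration is good to about 2 mm. A picture is of the moment at which its call begins.
- manip.sign_off(): hands the job in, once; it reports no verdict.
The state is a dict: "clock": time; "qpos": joint angles; "qd": joint speeds; "effort": joint torques, N m; "position": TCP position; "ee_rot": TCP orientation; "contact_force": force on the tool from outside, world axes, zero at the start; "moment": the same for the moment, N m; "width": finger opening in m.
Only numpy, scipy, OpenCV 4.12 (cv2) and the standard library are available. Lean on these libraries where they do the work, as an engineer would, in place of code of your own. Each camera call takes 0.05 s, during which the arm holds its last target. There are 200 camera calls.

## Working session

There is one attempt and no reset: what is moved stays moved. The work goes in short steps, Python scripts to look and compute and a shell command to move; the robot and the scene stay as the last step left them, time stands still between calls to the robot, and variables do not carry over. Pictures are saved under pics/ and viewed, about 8 in all and at most 12, crops included, and the job is handed in when it is done.

```bash
mkdir -p pics; ls; python3 - <<'E'
from rig import manip
import cv2,pickle
d={}
for n in("scene","side"):
    im=manip.get_image(n);d[n]=im;cv2.imwrite(f"pics/{n}0.png",im["pixels"]);print(n,im["intrinsics"],im["k1"],im["rvec"],im["tvec"])
pickle.dump(d,open("im0.pkl","wb"));s=manip.get_state();print(s,manip.grasp_offset)
E
```

```text
pics
scene [[418.53310269   0.         323.10718255]
 [  0.         418.53310269 198.57187196]
 [  0.           0.           1.        ]] -0.06578067500035502 [ 2.38549614  0.64795159 -0.23633487] [-0.47895399 -0.18761954  1.44824318]
side [[442.73429479   0.         318.72067329]
 [  0.         442.73429479 202.05249101]
 [  0.           0.           1.        ]] 0.017942559132585464 [ 2.36960523 -0.65662427  0.24857126] [-0.55088315  0.27550607  1.38160394]
{'clock': 0.1, 'qpos': array([ 1.03802757e+00,  2.76529580e-01,  1.50603594e+00, -1.39792121e-05,
        1.36069178e+00, -1.20991657e-01]), 'qd': array([-0.00095493,  0.00120823, -0.00389304, -0.00035957,  0.00048569,
        0.00100737]), 'effort': array([ 1.66685462e-03, -4.17700052e+01, -2.46403974e+01, -1.32833343e-04,
        5.73242680e-03, -2.49722768e-05]), 'position': array([0.2298753 , 0.52648065, 0.20671576]), 'ee_rot': array([ 0.69198806,  0.14399881,  0.69235686, -0.14511667]), 'contact_force': array([-0.18529027,  0.34570819, -0.24123734]), 'moment': array([-0.05188034, -0.02564298, -0.02110508]), 'width': 0.08544312733580076} 0.0187
```

View pics/scene0.png

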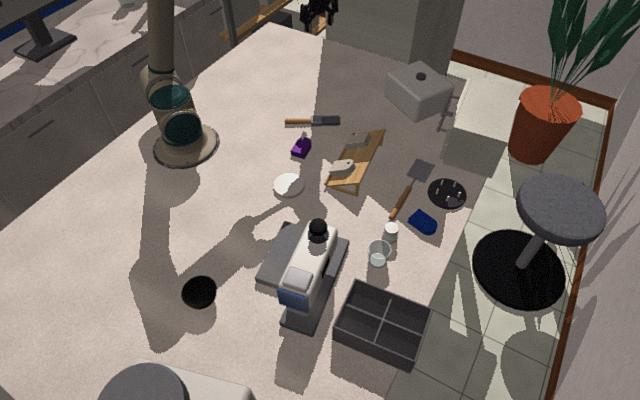

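View pics/side0.png

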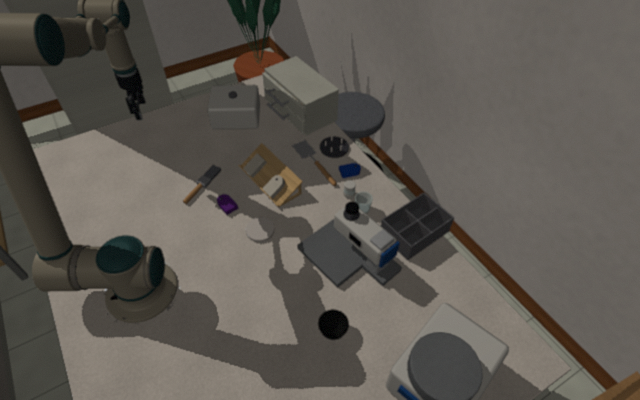

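The scene picture shows the rack at about (355,160), with slabs at (340,168) and (358,140). The drill knob is at (318,228) and the deck at (285,255). In the side view the rack is at (270,175), with slabs at (273,187) and (257,163). 

Candidates for the base: slab (340,168), slab (358,140), purple block (301,147), blue block (423,221). The two coloured ones are excluded. Next is a close crop plus the depth geometry.

```bash
cat > h.py <<'E'
import numpy as np,cv2
def cam(im):
    R=cv2.Rodrigues(np.array(im["rvec"],float))[0];return R,np.array(im["tvec"],float).ravel()
def rays(im,uv):
    K=im["intrinsics"];uv=np.atleast_2d(np.asarray(uv,float))
    d=(uv-[K[0,2],K[1,2]])/[K[0,0],K[1,1]];u=d.copy()
    for _ in range(8): u=d/(1+im["k1"]*(u**2).sum(1,keepdims=True))
    R,t=cam(im);return -R.T@t,np.c_[u,np.ones(len(u))]@R,u
def onz(im,uv,z):
    c,d,_=rays(im,uv);return c+d*((z-c[2])/d[:,2])[:,None]
def cloud(im):
    v,u=np.mgrid[0:400,0:640];uv=np.c_[u.ravel(),v.ravel()]
    c,d,_=rays(im,uv);P=c+d*im["depth"].ravel()[:,None];P[im["depth"].ravel()==0]=np.nan
    return P.reshape(400,640,3)
def proj(im,P):
    R,t=cam(im);p=np.atleast_2d(P)@R.T+t;s=p[:,:2]/p[:,2:];s=s*(1+im["k1"]*(s**2).sum(1,keepdims=True))
    K=im["intrinsics"];return s*[K[0,0],K[1,1]]+[K[0,2],K[1,2]]
E
python3 - <<'E'
import pickle;from h import *
d=pickle.load(open("im0.pkl","rb"))
f=lambda n,x,y,w,h,s:cv2.resize(d[n]["pixels"][y:y+h,x:x+w],None,fx=s,fy=s,interpolation=cv2.INTER_CUBIC)
a=f("scene",315,115,80,100,5);b=f("side",235,135,80,100,5)
cv2.imwrite("pics/crop1.png",cv2.convertScaleAbs(np.hstack([a,b]),alpha=1.6))
for n,pts in(("scene",[(340,168),(358,140),(317,223),(285,245),(288,184),(302,148),(378,253),(390,231),(335,188),(353,193),(383,131),(371,128)]),("side",[(273,187),(257,163),(351,209),(330,250)])):
    P=cloud(d[n])
    for u,v in pts: print(n,u,v,P[v,u].round(4))
E
```

```text
scene 340 168 [0.5425 0.1263 0.055 ]
scene 358 140 [0.5345 0.2624 0.06  ]
scene 317 223 [ 0.645  -0.1786  0.1996]
scene 285 245 [ 0.5403 -0.1812  0.026 ]
scene 288 184 [0.4158 0.0201 0.0114]
scene 302 148 [0.3738 0.1698 0.0228]
scene 378 253 [ 0.7698 -0.0631  0.0067]
scene 390 231 [ 0.7769 -0.0138  0.0573]
scene 335 188 [0.5497 0.0837 0.0068]
scene 353 193 [0.6089 0.092  0.0095]
scene 383 131 [0.5908 0.3325 0.0707]
scene 371 128 [ 0.5185  0.4028 -0.0013]
side 273 187 [0.5337 0.1387 0.046 ]
side 257 163 [0.5331 0.2658 0.0594]
side 351 209 [ 0.6409 -0.1907  0.2002]
side 330 250 [ 0.5749 -0.1851  0.022 ]
```

View pics/crop1.png

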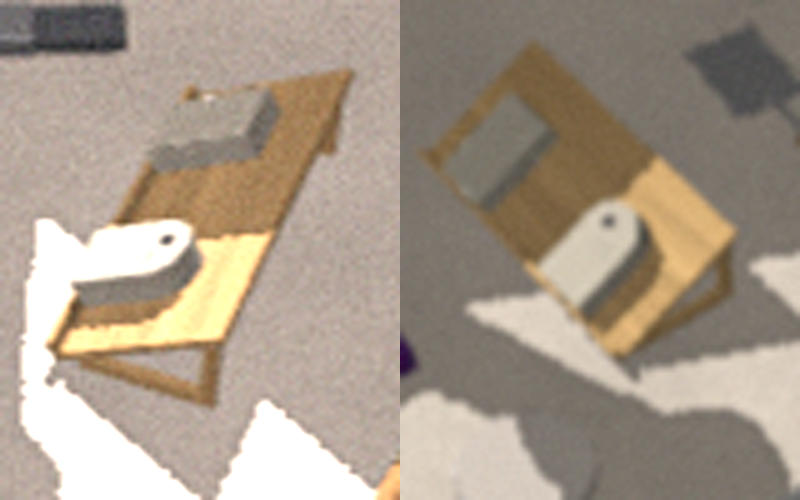

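The marked, rounded base is the right slab, at scene (340,167). Its mark is at about scene (348.4,163) and side (276.6,179.2). The grey square slab at (358,140) is the one to leave alone. Now I'll fit the geometry.

```bash
python3 - <<'E'
import pickle;from h import *
d=pickle.load(open("im0.pkl","rb"))
C={n:cloud(d[n]) for n in d}
def rect(P):
    r=cv2.minAreaRect(P[:,:2].astype(np.float32)*1000);return np.round(r[0],1),np.round(r[1],1),round(r[2],1)
for n in d:
    P=C[n];px=d[n]["pixels"].astype(int);F=P.reshape(-1,3)
    near=lambda P,c,r:np.hypot(P[...,0]-c[0],P[...,1]-c[1])<r
    k=near(P,(.645,-.185),.05)&(abs(P[...,2]-.2)<.006)
    print(n,"knob",k.sum(),rect(P[k]),P[k].mean(0).round(4))
    h=near(P,(.645,-.23),.2)&(abs(P[...,2]-.16)<.006);print(" headtop",h.sum(),rect(P[h]))
    k=near(P,(.6,-.185),.19)&(abs(P[...,2]-.025)<.006)&(px.sum(2)<330);m=cv2.morphologyEx(k.astype(np.uint8),cv2.MORPH_OPEN,np.ones((5,5)))>0
    print(" deck",m.sum(),rect(P[m]),P[m][:,2].mean(), "corners",cv2.boxPoints(cv2.minAreaRect(P[m][:,:2].astype(np.float32))).round(3).tolist())
    # rack board: brown saturated
    hsv=cv2.cvtColor(d[n]["pixels"],cv2.COLOR_BGR2HSV)
    k=near(P,(.56,.2),.17)&(hsv[...,1]>90)&(hsv[...,0]<30)&(P[...,2]>.012)
    B=P[k];c=B.mean(0);
    for _ in range(4):
        u,s,vt=np.linalg.svd(B-B.mean(0),full_matrices=False);nn=vt[2]*np.sign(vt[2,2]);c=B.mean(0);B=B[abs((B-c)@nn)<.006]
    print(" board n",nn.round(3),"tilt",np.degrees(np.arccos(nn[2])).round(1),"yaw",np.degrees(np.arctan2(-nn[1],-nn[0])).round(1),c.round(4),len(B))
    ex=np.array([-nn[0],-nn[1],0]);ex/=np.linalg.norm(ex);sx=ex*nn[2]+np.array([0,0,np.hypot(nn[0],nn[1])]);ey=np.cross(nn,sx)
    hh=(P-c)@nn;S=near(P,(.55,.14),.07)&(hh>.016)&(hh<.03)
    Q=P[S];q=np.c_[(Q-c)@sx,(Q-c)@ey];r=cv2.minAreaRect((q*1000).astype(np.float32));print(" base top",S.sum(),"h",hh[S].mean().round(4),r,"center",(c+sx*r[0][0]/1e3+ey*r[0][1]/1e3+nn*hh[S].mean()).round(4))
    v,u=np.nonzero(S);print(u.min(),u.max(),v.min(),v.max())
    S2=near(P,(.55,.26),.07)&(hh>.016)&(hh<.03);print(" slab",P[S2].mean(0).round(4))
# two-view triangulation: mark
def tri(a,b):
    c1,d1,_=rays(d["scene"],a);c2,d2,_=rays(d["side"],b)
    A=np.c_[d1[0],-d2[0]];t=np.linalg.lstsq(A,c2-c1,rcond=None)[0];p=c1+d1[0]*t[0];q=c2+d2[0]*t[1];return ((p+q)/2).round(4),np.linalg.norm(p-q).round(4)
print("mark",tri((348.4,163),(276.6,179.2)))
E
```

```text
scene knob 230 (array([ 650.3, -182.8]), array([41.5, 43. ]), 44.0) [ 0.6512 -0.1842  0.1997]
 headtop 1745 (array([ 662.8, -248. ]), array([ 78.9, 209.7]), 10.4)
 deck 735 (array([ 699.6, -285.7]), array([173.4,  71.7]), 73.6) 0.024738009254872247 corners [[0.640999972820282, -0.35899999737739563], [0.7099999785423279, -0.3790000081062317], [0.7580000162124634, -0.21299999952316284], [0.6899999976158142, -0.19200000166893005]]
 board n [-0.49  -0.073  0.869] tilt 29.7 yaw 8.4 [0.5731 0.1897 0.05  ] 1084
 base top 231 h 0.0213 ((-34.01087951660156, -39.739356994628906), (55.22551345825195, 81.29623413085938), 88.65640258789062) center [0.5393 0.1445 0.0517]
330 353 159 172
 slab [0.524  0.2724 0.053 ]
side knob 131 (array([ 647.4, -183.4]), array([41.2, 41. ]), 66.6) [ 0.6466 -0.1853  0.1997]
 headtop 966 (array([ 658.5, -249.6]), array([ 81.3, 210.9]), 10.1)
 deck 2052 (array([ 590. , -234.4]), array([163.2, 287.4]), 14.8) 0.024840241611337546 corners [[0.4740000069141388, -0.11599999666213989], [0.5479999780654907, -0.39399999380111694], [0.7059999704360962, -0.35199999809265137], [0.6320000290870667, -0.07500000298023224]]
 board n [-0.487 -0.067  0.871] tilt 29.5 yaw 7.8 [0.5678 0.196  0.0478] 1081
 base top 250 h 0.0215 ((-32.36314392089844, -48.33232498168945), (55.74333953857422, 78.79512023925781), 86.36974334716797) center [0.5359 0.1429 0.0506]
262 283 176 197
 slab [0.5207 0.2715 0.0517]
mark (array([0.5572, 0.1536, 0.0606]), np.float64(0.0001))
```

Both views agree:
- Bit axis at about (0.649,-0.183), with the drill yawed about 10°.
- Rack yaw 8.1°, slope 30°.
- Base top centre at about (0.538,0.1445,0.051).
- The triangulated mark matches the model to within 2 mm.

Plan: grip square to the slope and lay the base flat at drill x≈-95. Then regrip it tilted 45° at the square end and slide it.

```bash
cat >> h.py <<'E'
from scipy.spatial.transform import Rotation as Ro
def rq(q): return Ro.from_quat([q[1],q[2],q[3],q[0]])
def tool(x,y):
    x=np.array(x,float);x/=np.linalg.norm(x);y=np.array(y,float);y-=x*(x@y);y/=np.linalg.norm(y);return Ro.from_matrix(np.c_[x,y,np.cross(x,y)])
def go(s,p,R):
    R0=rq(s["ee_rot"]);c=[R,R*Ro.from_rotvec([np.pi,0,0])];dr=min([(R0.inv()*r).as_rotvec() for r in c],key=np.linalg.norm)
    print("pos cm",(R0.inv().apply(np.array(p)-s["position"])*100).round(2),"dr",dr.round(3))
yaw=np.radians(8.1);n=np.array([-.5*np.cos(yaw),-.5*np.sin(yaw),.866]);sx=np.array([.866*np.cos(yaw),.866*np.sin(yaw),.5]);ey=np.cross(n,sx)
T=np.array([.538,.1445,.051])
BIT=np.array([.649,-.183,0]);dy=np.radians(10.2)
def drill(x,y,z): return BIT+[x*np.cos(dy)-y*np.sin(dy),x*np.sin(dy)+y*np.cos(dy),z]
dX=np.array([np.cos(dy),np.sin(dy),0]);dY=np.array([-np.sin(dy),np.cos(dy),0])
Rr=tool(-n,ey);G=T-sx*.005-n*.017
E
python3 - <<'E'
from h import *;from rig import manip
s=manip.get_state();print(G,rq(s["ee_rot"]).as_matrix().round(2));go(s,G+n*.1,Rr)
E
```

```text
[0.5421284  0.14508756 0.033778  ] [[-0.    0.4   0.92]
 [-0.    0.92 -0.4 ]
 [-1.   -0.   -0.  ]]
pos cm [  8.67 -25.07  39.63] dr [-0.54  -0.511  0.146]
```

```bash
python3 -m creep '{"delta_pos": [[0,-5,8],[0,-10,16],[1,-15,24],[3,-20,32],[5,-23,36],[7,-24.5,39],[8.7,-25,39.6],[8.7,-25.1,39.6],[8.7,-25.1,39.6],[8.7,-25.1,39.6]], "dr": [[-0.08,-0.08,0.02],[-0.16,-0.15,0.04],[-0.24,-0.22,0.06],[-0.32,-0.3,0.08],[-0.4,-0.37,0.1],[-0.47,-0.44,0.12],[-0.54,-0.51,0.146],[-0.54,-0.51,0.146],[-0.54,-0.51,0.146],[-0.54,-0.51,0.146]]}' 1 40
python3 - <<'E'
from h import *;from rig import manip
im=manip.get_image("wrist");s=manip.get_state();go(s,G,Rr);cv2.imwrite("pics/w1.png",im["pixels"])
mk=T+sx*.022+ey*.006
c=[T+sx*a+ey*b for a,b in((-.04,-.025),(-.04,.025),(.015,-.025),(.015,.025),(.04,0))]
print(proj(im,[mk]+c).round(0).tolist())
E
```

```text
clock: 1.1
position: [0.4928, 0.1363, 0.1199]
ee_rot: [0.864, -0.035, 0.499, 0.061]
contact_force: [-0.4, 0.9, 0.4]
width: 0.0856
pos cm [ 9.76  0.64 -0.08] dr [-0.003 -0.     0.004]
[[327.0, 230.0], [289.0, 160.0], [351.0, 159.0], [291.0, 223.0], [349.0, 222.0], [320.0, 249.0]]
```

View pics/w1.png

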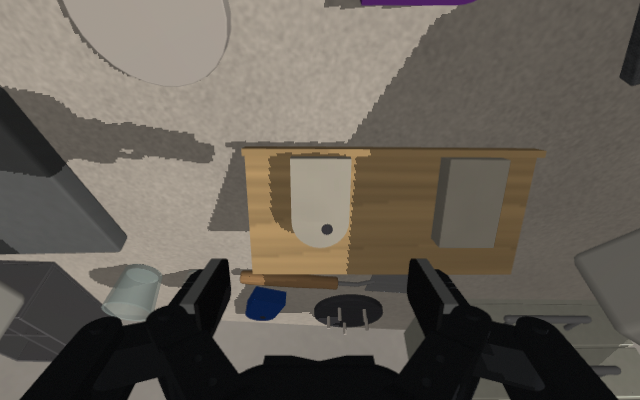

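The wrist view shows the mark at (327,229), against a predicted (327,230). The slab outline also matches to within 2 px, so I'm descending and gripping.

```bash
python3 -m creep '{"delta_pos": [[2,0.6,0],[4,0.6,-0.1],[6,0.6,-0.1],[7.5,0.6,-0.1],[8.7,0.6,-0.1],[9.4,0.6,-0.1],[9.7,0.6,-0.1],[9.7,0.6,-0.1]], "dr": [[0,0,0],[0,0,0],[0,0,0],[0,0,0],[0,0,0],[0,0,0],[0,0,0],[0,0,0]]}' 1 40
python3 -m creep '{"delta_pos": [[0,0,0],[0,0,0],[0,0,0],[0,0,0],[0,0,0],[0,0,0],[0,0,0],[0,0,0]], "dr": [[0,0,0],[0,0,0],[0,0,0],[0,0,0],[0,0,0],[0,0,0],[0,0,0],[0,0,0]]}' -1 40
```

```text
clock: 1.95
position: [0.5387, 0.1513, 0.0358]
ee_rot: [0.864, -0.035, 0.499, 0.062]
contact_force: [0.0, 1.2, 0.6]
width: 0.0852
clock: 2.75
position: [0.5389, 0.1512, 0.036]
ee_rot: [0.864, -0.035, 0.499, 0.061]
contact_force: [-0.7, -0.8, 0.2]
width: -0.0
```

The grip closed on nothing, so I'm looking before moving.

```bash
python3 - <<'E'
from h import *;from rig import manip
im={k:manip.get_image(k) for k in("wrist","scene","side")};s=manip.get_state();print(s["position"],s["width"],s["contact_force"],s["qd"].round(3))
w=cv2.resize(im["wrist"]["pixels"],(400,250))
a=cv2.resize(im["scene"]["pixels"][115:205,315:395],(400,450));b=cv2.resize(im["side"]["pixels"][125:215,235:315],(400,450))
o=np.zeros((600,800,3),np.uint8);o[:300,:400]=cv2.resize(im["wrist"]["pixels"],(400,300));o[:450,400:]=a;o[300:,:400]=b[50:350];cv2.imwrite("pics/c2.png",o)
print(proj(im["scene"],s["position"]),proj(im["side"],s["position"]))
E
```

```text
[0.53891316 0.15120482 0.03597408] 0.00021185050555024392 [0.05210499 0.19716199 1.19151278] [ 0.001 -0.001 -0.001 -0.002  0.     0.   ]
[[342.64601735 166.77310737]] [[272.90673061 186.10064398]]
```

View pics/c2.png

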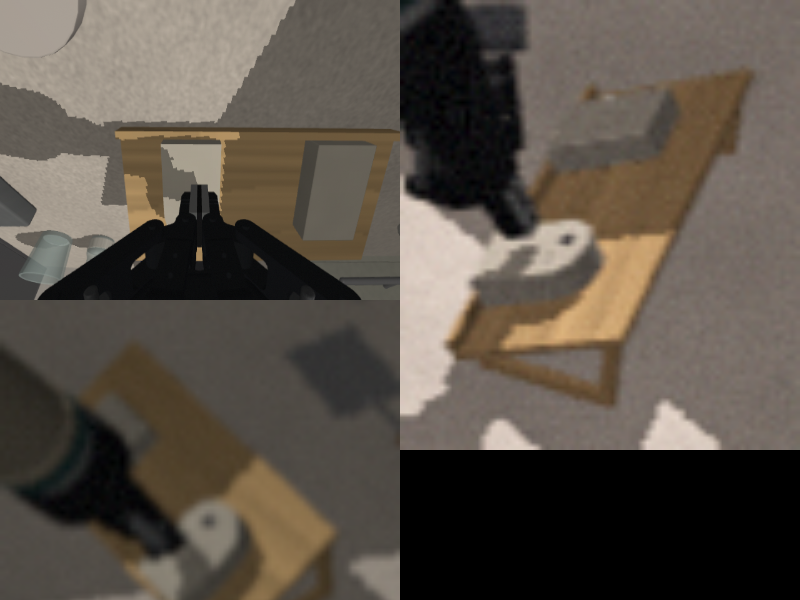

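The fingertips closed above the slab: in the scene crop the tip is at about full-image (341,161), while the reported TCP projects to (342.6,166.8). The base is undisturbed. I'll measure the true fingertip by depth.

```bash
python3 - <<'E'
from h import *;from rig import manip
for k in("scene","side","wrist"):
    im=manip.get_image(k);s=manip.get_state();P=cloud(im);px=im["pixels"].max(2)
    m=(np.linalg.norm(P-[.53,.148,.05],axis=2)<.06)&(px<70)
    h=(P-T)@n; Q=P[m&(h>-.004)]
    if len(Q)==0: print(k,"none");continue
    hh=(Q-T)@n;t=Q[hh<np.percentile(hh,8)]
    print(k,len(Q),"min h",hh.min().round(4),"tip",t.mean(0).round(4),"tip frame",((t-s["position"]).mean(0)@rq(s["ee_rot"]).as_matrix()).round(4),s["position"].round(4))
    b=(abs(h)<.004)&(px>90)&(np.linalg.norm(P-T,axis=2)<.06)
    print("  base top c",P[b].mean(0).round(4), "h",h[b].mean().round(4))
print(rq(s["ee_rot"]).as_matrix().round(3))
E
```

```text
scene 91 min h 0.0139 tip [0.5302 0.1446 0.0668] tip frame [-0.0315 -0.0053  0.0072] [0.5389 0.1512 0.036 ]
  base top c [0.5399 0.1421 0.0522] h 0.0002
side 20 min h -0.0035 tip [0.5262 0.1176 0.0381] tip frame [-0.0105 -0.0314 -0.014 ] [0.5389 0.1512 0.036 ]
  base top c [0.5379 0.1432 0.0512] h 0.0003
wrist 4567 min h 0.0005 tip [0.5145 0.1479 0.0594] tip frame [-0.0326  0.0002 -0.0096] [0.5389 0.1512 0.036 ]
  base top c [0.5218 0.1394 0.0413] h -0.0
[[ 0.495 -0.141  0.857]
 [ 0.072  0.99   0.121]
 [-0.866  0.001  0.5  ]]
```

```bash
python3 - <<'E'
from h import *;from rig import manip
im=manip.get_image("wrist");s=manip.get_state();P=cloud(im);R=rq(s["ee_rot"]).as_matrix()
print("TCP px",proj(im,s["position"]),"cam",(-cam(im)[0].T@cam(im)[1]).round(3))
for v in range(225,300,7):
    p=P[v,318];print(v,im["pixels"][v,318],im["depth"][v,318].round(3),((p-s["position"])@R).round(4),"h",((p-T)@n).round(4), "R-finger",((P[v,328]-s["position"])@R).round(4))
im=manip.get_image("scene");P=cloud(im)
for v in range(150,170,2):print(v,[(im["pixels"][v,u].max(),((P[v,u]-s["position"])@R*1000).round(0).tolist()) for u in(337,339,341,343)])
E
```

```text
TCP px [[317.77715929 242.52498318]] cam [0.389 0.13  0.14 ]
225 [143 160 168] 0.164 [-0.0136  0.0002 -0.0167] h -0.0003 R-finger [-0.0134  0.0055 -0.0166]
232 [143 160 168] 0.164 [-0.0142  0.0002 -0.0129] h 0.0003 R-finger [-0.0137  0.0055 -0.0127]
239 [143 160 168] 0.166 [-0.0138  0.0002 -0.0087] h -0.0001 R-finger [nan nan nan]
246 [58 65 68] 0.152 [-0.0279  0.0002 -0.0114] h 0.014 R-finger [-0.0285  0.0051 -0.0117]
253 [10 10 10] 0.146 [-0.0345  0.0002 -0.0109] h 0.0206 R-finger [-0.0349  0.0049 -0.0112]
260 [ 8  9 10] 0.139 [-0.0416  0.0002 -0.0111] h 0.0277 R-finger [-0.0417  0.0048 -0.0112]
267 [8 8 8] 0.133 [-0.0482  0.0003 -0.0113] h 0.0343 R-finger [-0.0483  0.0046 -0.0114]
274 [10 11 11] 0.128 [-0.0532  0.0003 -0.0109] h 0.0393 R-finger [-0.0533  0.0044 -0.0109]
281 [8 9 8] 0.122 [-0.0594  0.0003 -0.0115] h 0.0455 R-finger [-0.059   0.0043 -0.0112]
288 [19 18 19] 0.121 [-0.061   0.0003 -0.0093] h 0.0471 R-finger [-0.0654  0.0041 -0.0122]
295 [19 18 19] 0.123 [-0.06    0.0003 -0.0054] h 0.0461 R-finger [-0.0702  0.0039 -0.0125]
150 [(np.uint8(27), [-61.0, 9.0, 8.0]), (np.ui
[... 791 characters left out ...]
np.uint8(69), [-31.0, -4.0, 12.0]), (np.uint8(201), [-14.0, 17.0, 1.0])]
162 [(np.uint8(61), [-27.0, -6.0, -4.0]), (np.uint8(116), [-24.0, -4.0, 1.0]), (np.uint8(170), [-14.0, 7.0, -2.0]), (np.uint8(202), [-15.0, 5.0, 7.0])]
164 [(np.uint8(207), [-13.0, 2.0, -16.0]), (np.uint8(128), [-15.0, -2.0, -5.0]), (np.uint8(122), [-14.0, -3.0, 3.0]), (np.uint8(196), [-12.0, -2.0, 9.0])]
166 [(np.uint8(112), [-14.0, -10.0, -10.0]), (np.uint8(107), [-14.0, -11.0, -2.0]), (np.uint8(147), [-14.0, -13.0, 7.0]), (np.uint8(199), [-14.0, -14.0, 15.0])]
168 [(np.uint8(113), [-14.0, -21.0, -5.0]), (np.uint8(112), [-13.0, -20.0, 2.0]), (np.uint8(200), [-13.0, -22.0, 10.0]), (np.uint8(199), [-16.0, -26.0, 21.0])]
```

Scene and wrist depth agree that the real fingertips are about 27 mm behind the reported TCP, so about 13 mm above the slab top. They are also about 6 mm to +y of the slab's middle. I'll open, shift and advance to match.

```bash
sed -i 's/^Rr=.*/TIP=.027\n&/' h.py; python3 -m creep '{"delta_pos": [[0,-0.6,0],[0,-0.6,0],[0,-0.6,0],[0,-0.6,0],[0,-0.6,0],[0,-0.6,0]], "dr": [[0,0,0],[0,0,0],[0,0,0],[0,0,0],[0,0,0],[0,0,0]]}' 1 40
python3 -m creep '{"delta_pos": [[0.8,0,0],[1.6,0,0],[2.3,0,0],[2.7,0,0],[3,0,0],[3,0,0]], "dr": [[0,0,0],[0,0,0],[0,0,0],[0,0,0],[0,0,0],[0,0,0]]}' 1 40
python3 -m creep '{"delta_pos": [[0,0,0],[0,0,0],[0,0,0],[0,0,0],[0,0,0],[0,0,0]], "dr": [[0,0,0],[0,0,0],[0,0,0],[0,0,0],[0,0,0],[0,0,0]]}' -1 40
```

```text
clock: 3.75
position: [0.5398, 0.1454, 0.036]
ee_rot: [0.864, -0.035, 0.499, 0.062]
contact_force: [-0.7, -0.2, 0.4]
width: 0.0846
clock: 4.35
position: [0.5573, 0.1482, 0.0191]
ee_rot: [0.86, -0.035, 0.506, 0.061]
contact_force: [0.1, 0.7, -0.5]
width: 0.0857
clock: 4.95
position: [0.5569, 0.1481, 0.0199]
ee_rot: [0.86, -0.035, 0.505, 0.061]
contact_force: [-1.9, -1.9, 5.8]
width: 0.0489
```

Gripped, with a width of 49 mm. Lifting off along the slope normal, and checking.

```bash
python3 -m creep '{"delta_pos": [[-0.5,0,0],[-1.5,0,0],[-3,0,0],[-5,0,0],[-7,0,0],[-9,0,0],[-11,0,0],[-11,0,0],[-11,0,0]], "dr": [[0,0,0],[0,0,0],[0,0,0],[0,0,0],[0,0,0],[0,0,0],[0,0,0],[0,0,0],[0,0,0]]}' -1 60
python3 - <<'E'
from h import *;from rig import manip
im=manip.get_image("wrist");s=manip.get_state();print(s["position"],s["width"],s["contact_force"],s["qpos"].round(2));cv2.imwrite("pics/w2.png",im["pixels"])
R=rq(s["ee_rot"]).as_matrix();P=cloud(im)
for v,u in((200,300),(200,330),(230,300),(230,335),(180,320)):print(v,u,im["pixels"][v,u],((P[v,u]-s["position"])@R*1000).round(1))
tgt=drill(-.103,0,.025+.008-TIP);go(s,tgt+[0,0,.12],tool([0,0,-1],dY));print(tgt)
E
```

```text
clock: 5.85
position: [0.5035, 0.1405, 0.1156]
ee_rot: [0.86, -0.035, 0.505, 0.061]
contact_force: [0.8, 0.0, -2.4]
width: 0.0486
[0.50342712 0.14046093 0.11489337] 0.048532321710138854 [-0.24348431  0.44917344 -2.144029  ] [ 0.14  0.06  2.19  0.01  0.39 -1.58]
200 300 [142 158 167] [-36.1  -7.7 -37.2]
200 330 [142 159 167] [-35.8   5.6 -37.1]
230 300 [ 87  97 102] [-35.5  -8.  -22.5]
230 335 [104 117 123] [-36.2   8.1 -22.8]
180 320 [60 67 70] [-18.3   1.3 -41.9]
pos cm [ -1.22 -34.45   0.18] dr [-0.036  0.507  0.008]
[ 0.54762785 -0.20123973  0.006     ]
```

View pics/w2.png

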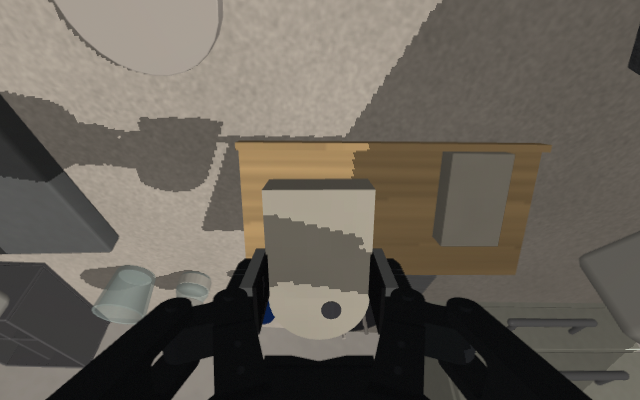

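The base is held squarely: square end at row 185, mark at (331,310). Its centre is at tool x≈-25 mm, z≈-2 mm. Now to a point over the deck, with the tool pointing straight down.

```bash
python3 - <<'E'
from h import *;from rig import manip
s=manip.get_state();t=drill(-.097,-.006,.011);print(t);go(s,t+[0,0,.1],tool([0,0,-1],dY))
E
python3 -m creep '{"delta_pos": [[-1,-4,0],[-1.5,-8,0],[-1.5,-12,0],[-1.5,-16,0],[-1.5,-20,0],[-1.5,-24,0],[-1.3,-28,0.2],[-1.2,-32,0.4],[-1,-34.5,0.6],[-1,-34.9,0.8]], "dr": [[0,0.05,0],[0,0.1,0],[-0.01,0.16,0],[-0.01,0.22,0],[-0.02,0.28,0],[-0.02,0.34,0],[-0.03,0.4,0],[-0.03,0.46,0],[-0.036,0.507,0],[-0.036,0.507,0.008]]}' -1 60
python3 - <<'E'
from h import *;from rig import manip
manip.get_image("scene");s=manip.get_state();print(s["position"],s["width"]);t=drill(-.097,-.006,.011);go(s,t+[0,0,.03],tool([0,0,-1],dY))
E
```

```text
[ 0.55459553 -0.20608239  0.011     ]
pos cm [ 4.000e-01 -3.503e+01 -1.000e-02] dr [-0.036  0.507  0.008]
clock: 6.9
position: [0.5577, -0.2081, 0.1252]
ee_rot: [0.704, -0.062, 0.704, 0.062]
contact_force: [-0.7, 0.7, -2.9]
width: 0.0483
[ 0.55695209 -0.20700813  0.12549654] 0.04816197057760274
pos cm [ 8.45  0.13 -0.22] dr [-0.002  0.    -0.001]
```

```bash
python3 -m creep '{"delta_pos": [[2,0.1,-0.2],[4,0.1,-0.2],[6,0.1,-0.2],[8,0.1,-0.2],[9.5,0.1,-0.2],[10.3,0.1,-0.2],[10.8,0.1,-0.2],[10.8,0.1,-0.2],[10.8,0.1,-0.2]], "dr": [[0,0,0],[0,0,0],[0,0,0],[0,0,0],[0,0,0],[0,0,0],[0,0,0],[0,0,0],[0,0,0]]}' -1 60
python3 - <<'E'
from h import *;from rig import manip
im=manip.get_image("wrist");s=manip.get_state();print(s["position"],s["contact_force"])
P=cloud(im);px=im["pixels"]
m=np.zeros((400,640),bool);m[200:240,285:350]=1
Q=P[m];Q=Q[np.isfinite(Q).all(1)];c=np.median(Q,0);A=np.c_[Q[:,:2]-c[:2],np.ones(len(Q))];print("top z",np.median(Q[:,2]),"slopes",np.linalg.lstsq(A,Q[:,2],rcond=None)[0])
E
```

```text
clock: 7.85
position: [0.5537, -0.2041, 0.0203]
ee_rot: [0.705, -0.063, 0.704, 0.063]
contact_force: [-0.3, 0.2, -1.6]
width: 0.0482
[ 0.55389285 -0.20422374  0.02055515] [ 0.06889463  0.56143225 -1.05067181]
top z 0.056048130508534466 slopes [ 0.0162153  -0.0025695   0.05603911]
```

```bash
python3 -m creep '{"delta_pos": [[0.2,0,0],[0.4,0,0],[0.6,0,0],[0.75,0,0],[0.85,0,0],[0.85,0,0]], "dr": [[0,0,0],[0,0,0],[0,0,0],[0,0,0],[0,0,0],[0,0,0]]}' -1 60
python3 -m creep '{"delta_pos": [[0,0,0],[0,0,0],[0,0,0],[0,0,0],[0,0,0],[0,0,0]], "dr": [[0,0,0],[0,0,0],[0,0,0],[0,0,0],[0,0,0],[0,0,0]]}' 1 60
python3 -m creep '{"delta_pos": [[-2,0,0],[-4,0,0],[-6,0,0],[-8,0,0],[-10,0,0],[-10,0,0]], "dr": [[0,0,0],[0,0,0],[0,0,0],[0,0,0],[0,0,0],[0,0,0]]}' 1 60
python3 - <<'E'
from h import *;from rig import manip
im=manip.get_image("wrist");s=manip.get_state();print(s["position"]);cv2.imwrite("pics/w3.png",im["pixels"])
E
```

```text
clock: 8.5
position: [0.5532, -0.204, 0.011]
ee_rot: [0.705, -0.063, 0.704, 0.063]
contact_force: [0.5, -0.1, -2.1]
width: 0.048
clock: 9.1
position: [0.5534, -0.2041, 0.0114]
ee_rot: [0.705, -0.063, 0.704, 0.063]
contact_force: [-0.0, 0.3, 0.3]
width: 0.0857
clock: 9.7
position: [0.5552, -0.2051, 0.1142]
ee_rot: [0.707, -0.064, 0.702, 0.062]
contact_force: [0.1, -0.5, 0.1]
width: 0.0854
[ 0.55407619 -0.20450907  0.112524  ]
```

View pics/w3.png

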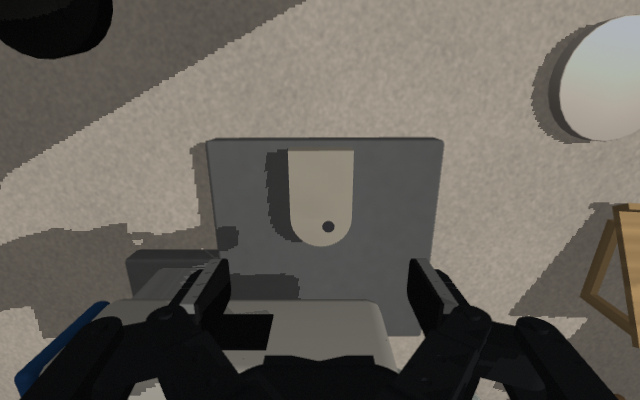

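The base lies on the deck: outline columns 288-354, mark at (328,227). The deck's near corners are at (207,140) and (443,138), which also gives a check on the drill pose.

```bash
cat > mk.py <<'E'
from h import *;from rig import manip
def measure(name="wrist",box=(150,280,270,370),save=None):
    im=manip.get_image(name);px=im["pixels"];g=px.max(2)
    r0,r1,c0,c1=box;m=np.zeros(g.shape,np.uint8);m[r0:r1,c0:c1]=(px[r0:r1,c0:c1].astype(int).sum(2)<250)
    nc,_,st,ce=cv2.connectedComponentsWithStats(m)
    for i in range(1,nc):
        if 8<st[i,4]<400: print(name,"dark blob",ce[i].round(1),st[i,:5],"world",onz(im,ce[i],.047)[0].round(4))
    if save: cv2.imwrite(save,px)
    return im
E
python3 - <<'E'
from mk import *
im=measure(box=(205,250,292,352));s=manip.get_state()
a=onz(im,[(207.5,140),(443.5,138.5),(216,238),(433,238),(289,150.5),(353.5,150.5),(290,220),(353,220),(321,247)],.025);a[4:]=onz(im,[(289,150.5),(353.5,150.5),(290,220),(353,220),(321,247)],.047)
print(a.round(4))
e=a[1]-a[0];print("len",np.linalg.norm(e),"yaw",np.degrees(np.arctan2(-e[0],e[1])));ye=e/np.linalg.norm(e);xe=np.array([ye[1],-ye[0],0]);print("bit est",(a[0]+a[1])/2+.145*xe)
for i,j in((4,6),(5,7)):f=a[j]-a[i];print("base yaw",np.degrees(np.arctan2(f[1],f[0])))
d=(a[4:]-BIT);print("in drill",np.c_[d@dX,d@dY].round(4))
E
```

```text
wrist dark blob [350. 230.] [347 218   5  20  41] world [ 0.5697 -0.1753  0.047 ]
wrist dark blob [326.9 228.3] [321 223  12  12 105] world [ 0.5716 -0.1942  0.047 ]
wrist dark blob [298.3 244.5] [292 233  24  17 147] world [ 0.59   -0.2148  0.047 ]
wrist dark blob [337.9 246.4] [329 242  17   8  71] world [ 0.5859 -0.1822  0.047 ]
wrist dark blob [348.2 248. ] [344 247   8   3  13] world [ 0.5858 -0.1735  0.047 ]
[[ 0.5214 -0.3019  0.025 ]
 [ 0.4864 -0.1133  0.025 ]
 [ 0.6077 -0.2885  0.025 ]
 [ 0.5731 -0.0961  0.025 ]
 [ 0.5146 -0.2337  0.047 ]
 [ 0.5061 -0.1861  0.047 ]
 [ 0.5697 -0.2247  0.047 ]
 [ 0.5607 -0.1748  0.047 ]
 [ 0.5889 -0.1959  0.047 ]]
len 0.19183327593457572 yaw 10.518402600911765
bit est [ 0.64647922 -0.18109058  0.025     ]
base yaw 9.264699959228784
base yaw 11.729765114062717
in drill [[-0.1413 -0.0261]
 [-0.1412  0.0222]
 [-0.0854 -0.027 ]
 [-0.0854  0.0237]
 [-0.0614 -0.002 ]]
```

The base sits flat at drill (-101,-1) mm, with yaw close to the drill's and the mark at drill (-78,+3) mm. Before regripping with a tilt, I'll check the wrist's reach (J5 limit 0.11) with a small link fit.

```bash
python3 - <<'E'
from h import *;from rig import manip;from scipy.optimize import fsolve
s=manip.get_state();print(s["qpos"].round(3),s["position"])
D=[([.2765,1.506,1.3607],(np.hypot(.22988,.52648),.20672)),([.06,2.19,.39],(np.hypot(.50343,.14046),.11489)),(s["qpos"][[1,2,4]],(np.hypot(*s["position"][:2]),s["position"][2]))]
A=[];b=[]
for q,(r,z) in D:
    c=np.cumsum(q);A+=[[0,*np.sin(c)],[1,*np.cos(c)]];b+=[r,z]
x,res,_,_=np.linalg.lstsq(np.array(A),np.array(b),rcond=None);print(x,np.array(A)@x-b)
d1,a2,a3,L=x
for al in(65,60,55,50,45,40):
  for X,nm in((-.112,"grip"),(-.034,"end")):
    tip=drill(X,0,.035);sm=np.pi/2+np.radians(al);r=np.hypot(*tip[:2])+np.cos(np.radians(al))*.027;z=tip[2]-np.sin(np.radians(al))*.027
    wr,wz=r-L*np.sin(sm),z-L*np.cos(sm)-d1
    c=(wr**2+wz**2-a2**2-a3**2)/(2*a2*a3)
    q3=np.arccos(c);q2=np.arctan2(wr,wz)-np.arctan2(a3*np.sin(q3),a2+a3*np.cos(q3));print(al,nm,np.round([q2,q3,sm-q2-q3],2))
E
```

```text
[-4.720e-01  3.640e-01  1.623e+00  1.000e-03  1.153e+00 -2.221e+00] [ 0.55310109 -0.20404349  0.11124228]
[0.02853519 0.65292604 0.39731954 0.36459047] [-0.00837334  0.0018639   0.00094167 -0.00386879  0.0068095   0.00200489]
65 grip [0.29 2.19 0.23]
65 end [0.37 2.04 0.29]
60 grip [0.28 2.26 0.08]
60 end [0.36 2.12 0.14]
55 grip [ 0.28  2.33 -0.09]
55 end [ 0.36  2.19 -0.02]
50 grip [ 0.29  2.41 -0.26]
50 end [ 0.36  2.26 -0.18]
45 grip [ 0.32  2.48 -0.45]
45 end [ 0.38  2.34 -0.36]
40 grip [ 0.36  2.56 -0.65]
40 end [ 0.41  2.41 -0.55]
```

The fit suggests tilts below about 60° need the wrist to pass J4≈90°. J6 at -2.22 leaves no room for that, so I'll back off and half-turn the tool, testing the direction first.

```bash
python3 -m creep '{"delta_pos": [[-2,0,-3],[-4,0,-6],[-4,0,-8],[-4,0,-8],[-4,0,-8]], "dr": [[0,0,0],[0,0,0],[0,0,0],[0.15,0,0],[0.3,0,0]]}' 1 60
python3 -c "
from rig import manip;s=manip.get_state();print(s['qpos'].round(3))"
```

```text
clock: 10.3
position: [0.4728, -0.2178, 0.1499]
ee_rot: [0.705, 0.046, 0.706, -0.045]
contact_force: [1.0, 0.4, 0.2]
width: 0.0853
[-5.660e-01  2.360e-01  1.711e+00  1.000e-03  1.196e+00 -2.008e+00]
```

```bash
python3 -m creep '{"delta_pos": [[0,0,0],[0,0,0],[0,0,0],[0,0,0],[0,0,0],[0,0,0],[0,0,0],[0,0,0],[0,0,0],[0,0,0]], "dr": [[0.15,0,0],[0.3,0,0],[0.45,0,0],[0.6,0,0],[0.75,0,0],[0.9,0,0],[1.05,0,0],[1.2,0,0],[1.35,0,0],[1.42,0,0]]}' 1 60
python3 -m creep '{"delta_pos": [[0,0,0],[0,0,0],[0,0,0],[0,0,0],[0,0,0],[0,0,0],[0,0,0],[0,0,0],[0,0,0],[0,0,0]], "dr": [[0.15,0,0],[0.3,0,0],[0.45,0,0],[0.6,0,0],[0.75,0,0],[0.9,0,0],[1.05,0,0],[1.2,0,0],[1.35,0,0],[1.42,0,0]]}' 1 60
cat >> h.py <<'E'
def tilt(a,yaw=None):
    a=np.radians(a);x=dX*np.cos(a)-np.array([0,0,np.sin(a)]);return tool(x,dY),x
E
python3 - <<'E'
from h import *;from rig import manip
manip.get_image("scene");s=manip.get_state();print(s['qpos'].round(3),s["position"],rq(s["ee_rot"]).as_matrix().round(2))
R,x=tilt(50);p=drill(-.112,-.001,.034)+x*TIP;print(p);go(s,p-x*.09,R)
E
```

```text
clock: 11.3
position: [0.4735, -0.2177, 0.1495]
ee_rot: [0.505, 0.494, 0.507, -0.494]
contact_force: [0.5, 0.3, 0.1]
width: 0.0853
clock: 12.3
position: [0.4735, -0.2176, 0.1495]
ee_rot: [-0.061, -0.704, -0.063, 0.705]
contact_force: [1.2, 0.2, 0.4]
width: 0.0854
[-5.650e-01  2.370e-01  1.710e+00  1.000e-03  1.196e+00  8.310e-01] [ 0.47346513 -0.21766804  0.14948196] [[-0.    0.17 -0.98]
 [ 0.   -0.98 -0.17]
 [-1.   -0.    0.  ]]
[ 0.55602815 -0.20074433  0.0133168 ]
pos cm [ 6.72 -0.2  -2.65] dr [-0.004  0.699  0.001]
```

```bash
python3 -m creep '{"delta_pos": [[0,0,0],[0,0,0],[0,0,0],[0,0,0],[0,0,0],[0,0,0],[0,0,0],[0,0,0],[0,0,0],[0,0,0]], "dr": [[0,0.12,0],[0,0.24,0],[0,0.36,0],[0,0.45,0],[0,0.54,0],[0,0.62,0],[0,0.7,0],[0,0.7,0],[0,0.7,0],[0,0.7,0]]}' 1 60
python3 - <<'E'
from h import *;from rig import manip
manip.get_image("scene");s=manip.get_state();print(s['qpos'].round(3),s["position"])
R,x=tilt(50);p=drill(-.112,-.001,.034)+x*TIP;go(s,p-x*.09,R)
E
```

```text
clock: 13.35
position: [0.4749, -0.2185, 0.1514]
ee_rot: [0.038, 0.903, 0.081, -0.42]
contact_force: [0.2, 0.4, 0.2]
width: 0.0856
[-1.056  0.089  2.175  0.932  0.86  -0.294] [ 0.47506145 -0.21840264  0.15162564]
pos cm [ 6.91 -0.31  2.56] dr [ 0.003 -0.003  0.001]
```

The tilt is reached with good joint margins. Moving to the pre-grasp and checking tip clearance.

```bash
python3 -m creep '{"delta_pos": [[1.5,-0.1,0.6],[3,-0.1,1.2],[4.5,-0.2,1.8],[6,-0.3,2.3],[6.9,-0.3,2.6],[6.9,-0.3,2.6],[6.9,-0.3,2.6],[6.9,-0.3,2.6]], "dr": [[0,0,0],[0,0,0],[0,0,0],[0,0,0],[0,0,0],[0,0,0],[0,0,0],[0,0,0]]}' 1 60
python3 - <<'E'
from mk import *
im=measure(box=(0,400,200,450),save="pics/w4.png");s=manip.get_state();print(s['qpos'].round(3),s["position"])
R,x=tilt(50);p=drill(-.112,-.001,.034)+x*TIP;go(s,p,R)
for P in(drill(-.0774,.0027,.047),drill(0,0,.055),drill(-.1413,-.026,.047),drill(-.1413,.024,.047)):print(proj(im,P).round(0))
E
```

```text
clock: 14.2
position: [0.4986, -0.2111, 0.0824]
ee_rot: [0.039, 0.903, 0.081, -0.419]
contact_force: [0.1, 0.6, -0.2]
width: 0.0853
wrist dark blob [202.4   9.7] [200   0   7  22 120] world [ 0.7249 -0.0497  0.047 ]
wrist dark blob [232.2   6.9] [229   0   7  17  37] world [ 0.7342 -0.0784  0.047 ]
wrist dark blob [297.  105.3] [291  98  14  15  85] world [ 0.623  -0.1694  0.047 ]
wrist dark blob [218.  108.6] [217 107   4   4   9] world [ 0.6076 -0.1035  0.047 ]
wrist dark blob [310.1 121.6] [306 119   8   7  25] world [ 0.6083 -0.1836  0.047 ]
wrist dark blob [289.5 124.8] [286 122   8   6  22] world [ 0.602  -0.1674  0.047 ]
wrist dark blob [247.4 129.1] [245 126   7   8  14] world [ 0.5916 -0.1339  0.047 ]
wrist dark blob [252.6 132.3] [251 130   4   6  11] world [ 0.5894 -0.139   0.047 ]
wrist dark blob [350.2 134.5] [348 133   6   5  11] world [ 0.6016 -0.2185  0.047 ]
wrist dark blob [275.  139.5] [273 136   6   8  30] world [ 0.5858 -0.1588  0.047 ]
wrist dark blob [320.9 138.9] [317 136   9   6  21] world [ 0.5931 -0.1955  0.047 ]
wrist dark blob [314.4 161.3] [309 156  12  11 106] world [ 0.5715 -0.1942  0.047 ]
wrist dark blob [406.7 168.4] [405 167   4   5   9] world [ 0.5783 -0.2664  0.047 ]
wrist dark blob [389.7 200.4] [387 195   6  10  19] world [ 0.5488 -0.2558  0.047 ]
wrist dark blob [428.1 213.5] [426 211   6   6  11] world [ 0.5434 -0.2847  0.047 ]
wrist dark blob [420. 219.] [419 216   3   6  10] world [ 0.538 -0.279  0.047]
wrist dark blob [402.7 223.6] [399 220   9   8  34] world [ 0.5322 -0.2668  0.047 ]
wrist dark blob [421.1 226.7] [420 225   3   4  10] world [ 0.5322 -0.2801  0.047 ]
wrist dark blob [427.9 227.2] [424 225   8   5  13] world [ 0.5327 -0.285   0.047 ]
[-0.988  0.23   2.257  1.154  0.706 -0.535] [ 0.49850693 -0.21120548  0.08246699]
pos cm [ 9.06 -0.01  0.  ] dr [ 0.003 -0.004 -0.   ]
[[314. 160.]]
[[318.  78.]]
[[354. 239.]]
[[284. 239.]]
```

View pics/w4.png

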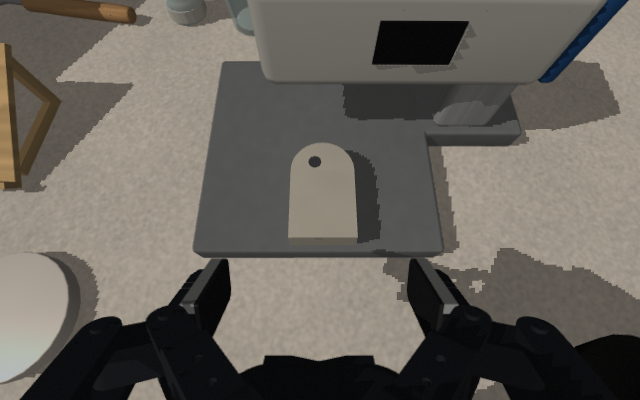

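The mark is at (314,161), the same world point as before. The base's near edge spans columns 289-357, so it sits about 3 mm to -y of the tool plane, and I'm shifting for that. Bit and head are clear. Advancing and gripping lightly.

```bash
python3 -m creep '{"delta_pos": [[2,0.3,0],[4,0.3,0],[6,0.3,0],[7.5,0.3,0],[8.5,0.3,0],[9,0.3,0],[9,0.3,0],[9,0.3,0]], "dr": [[0,0,0],[0,0,0],[0,0,0],[0,0,0],[0,0,0],[0,0,0],[0,0,0],[0,0,0]]}' 1 30
python3 -m creep '{"delta_pos": [[0,0,0],[0,0,0],[0,0,0],[0,0,0],[0,0,0],[0,0,0]], "dr": [[0,0,0],[0,0,0],[0,0,0],[0,0,0],[0,0,0],[0,0,0]]}' -1 30
python3 - <<'E'
from mk import *
im=measure(box=(100,300,285,345),save="pics/w5.png");s=manip.get_state();print(s['qpos'].round(3),s["position"],s["contact_force"].round(1),s["width"])
print(proj(im,drill(0,0,.055)))
E
```

```text
clock: 15.05
position: [0.5558, -0.2037, 0.0134]
ee_rot: [0.038, 0.903, 0.081, -0.419]
contact_force: [0.3, 1.3, -0.1]
width: 0.0858
clock: 15.65
position: [0.5558, -0.2037, 0.0135]
ee_rot: [0.038, 0.904, 0.081, -0.419]
contact_force: [-4.6, -1.2, 5.9]
width: 0.0491
wrist dark blob [306.5 191.7] [298 184  18  17 251] world [ 0.5716 -0.1941  0.047 ]
[-0.853  0.415  2.258  1.484  0.589 -0.802] [ 0.55575501 -0.20371703  0.01350878] [-4.2 -1.   5.4] 0.04934659541972903
[[312.85023056  64.53735208]]
```

View pics/w5.png

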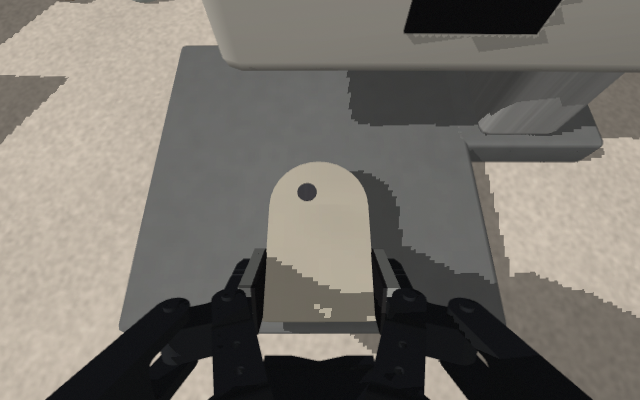

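Gripped at 49 mm, with the mark at (306.5,191.7) and unmoved. Sliding 60 mm along the deck, then measuring again with the bit nearer.

```bash
python3 -m creep '{"delta_pos": [[0.39,0.03,-0.46],[0.77,0.06,-0.92],[1.16,0.1,-1.38],[1.54,0.13,-1.84],[1.93,0.17,-2.3],[2.31,0.2,-2.76],[2.7,0.23,-3.22],[3.09,0.27,-3.68],[3.47,0.27,-4.14],[3.86,0.27,-4.6]], "dr": [[0,0,0],[0,0,0],[0,0,0],[0,0,0],[0,0,0],[0,0,0],[0,0,0],[0,0,0],[0,0,0],[0,0,0]]}' -1 30
python3 - <<'E'
from mk import *;import pickle
im=measure(box=(100,300,285,345));s=manip.get_state();print(s['qpos'].round(3),s["position"],s["contact_force"].round(1),s["width"])
R=rq(s["ee_rot"]).as_matrix();print("tool axes dot dX,z",(R.T@dX).round(3),R[2].round(3));print(proj(im,drill(0,0,.055)))
# knob ellipse fit, both fixed views
K={}
for n in("scene","side"):
    i=manip.get_image(n);P=cloud(i)
    k=(np.hypot(P[...,0]-.648,P[...,1]+.183)<.05)&(abs(P[...,2]-.2)<.008)
    c,_=cv2.findContours(k.astype(np.uint8),cv2.RETR_EXTERNAL,cv2.CHAIN_APPROX_NONE);c=max(c,key=cv2.contourArea);e=cv2.fitEllipse(c);w=onz(i,c[:,0,:],.2)
    print(n,"knob",np.round(e[0],1),onz(i,e[0],.2).round(4),cv2.minEnclosingCircle((w[:,:2]*1000).astype(np.float32)))
    r=measure(n,box=(150,260,240,380))
c=im["pixels"];cv2.imwrite("pics/w6.png",c)
E
```

```text
clock: 16.7
position: [0.6154, -0.1956, 0.0135]
ee_rot: [0.038, 0.903, 0.081, -0.419]
contact_force: [-3.8, -0.9, 4.4]
width: 0.0493
wrist dark blob [306.8 196.9] [298 195  18   6  78] world [ 0.6284 -0.1867  0.047 ]
[-0.734  0.45   2.161  1.481  0.539 -0.676] [ 0.61621956 -0.19550502  0.01354505] [ 1.5 -0.2 -0. ] 0.049329187654185626
tool axes dot dX,z [ 0.646  0.001 -0.764] [-0.764  0.001 -0.646]
[[306.90872634 152.99825734]]
scene knob [318.1 226. ] [[ 0.6519 -0.1851  0.2   ]] ((651.8856811523438, -184.94630432128906), 23.73556900024414)
scene dark blob [299.8 154.3] [291 150  19   9  85] world [0.3974 0.1209 0.047 ]
scene dark blob [343.1 178.5] [325 150  35  46 203] world [0.5686 0.0992 0.047 ]
scene dark blob [372.  155.4] [369 150   7  14  28] world [0.6009 0.2339 0.047 ]
scene dark blob [347.9 160.2] [344 156   8   8  19] world [0.5442 0.1755 0.047 ]
scene dark blob [294.4 195.2] [286 191  17   7  21] world [ 0.4759 -0.0319  0.047 ]
scene dark blob [331.8 249. ] [326 235  11  25  91] world [ 0.6646 -0.1389  0.047 ]
scene dark blob [345.1 251.5] [342 242   7  18  36] world [ 0.6992 -0.1279  0.047 ]
side knob [351.6 207.4] [[ 0.6459 -0.1862  0.2   ]] ((645.5595092773438, -185.69070434570312), 23.043210983276367)
side dark blob [376.1 152.9] [371 150   9   9  51] world [0.9587 0.0919 0.047 ]
side dark blob [372.9 159.6] [364 152  16  17  77] world [0.9261 0.0677 0.047 ]
side dark blob [373.4 213.7] [366 207  14  15 129] world [ 0.7735 -0.1487  0.047 ]
side dark blob [378.4 257.3] [377 255   3   5  10] world [ 0.6831 -0.3015  0.047 ]
```

View pics/w6.png

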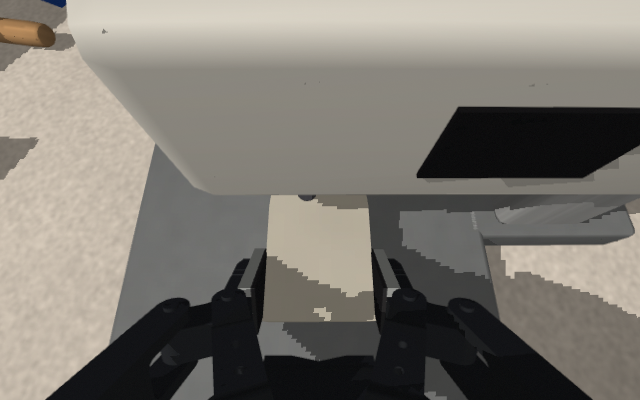

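The mark, (307,197) in this view, is now half hidden by the head's lower edge, and the base stays rigid in the grip. By rigid shift the mark is at about (0.632,-0.186). Sliding the last 16 mm by the current bit estimate. Then I'll release and back off to look under the head.

```bash
python3 -m creep '{"delta_pos": [[0.26,-0.02,-0.31],[0.52,-0.04,-0.62],[0.78,-0.05,-0.93],[0.96,-0.07,-1.15],[1.06,-0.07,-1.25],[1.06,-0.07,-1.25],[1.06,-0.07,-1.25]], "dr": [[0,0,0],[0,0,0],[0,0,0],[0,0,0],[0,0,0],[0,0,0],[0,0,0]]}' -1 30
python3 -m creep '{"delta_pos": [[0,0,0],[0,0,0],[0,0,0],[0,0,0],[0,0,0]], "dr": [[0,0,0],[0,0,0],[0,0,0],[0,0,0],[0,0,0]]}' 1 30
python3 -m creep '{"delta_pos": [[-1,0,0],[-3,0,0],[-5,0,1],[-7,0,3.5],[-8.5,0,6],[-9.5,0,8],[-10.3,0,9.5],[-10.3,0,10],[-10.3,0,10]], "dr": [[0,0,0],[0,0,0],[0,0,0],[0,0,0],[0,0,0],[0,0,0],[0,0,0],[0,0,0],[0,0,0]]}' 1 30
python3 - <<'E'
from mk import *
im=manip.get_image("wrist");s=manip.get_state();print(s["position"],(cam(im)[0].T@-cam(im)[1]).round(3))
b=proj(im,drill(0,0,.055))[0];m=proj(im,drill(0,0,.047))[0];print(b,m)
np.save("w7.npy",im["pixels"]);import pickle;pickle.dump(im,open("w7.pkl","wb"))
x,y=int(b[0])-80,max(0,int(b[1])-50);cv2.imwrite("pics/w7.png",cv2.convertScaleAbs(cv2.resize(im["pixels"][y:y+120,x:x+160],(800,600),interpolation=cv2.INTER_CUBIC),alpha=1.3));print("origin",x,y)
E
```

```text
clock: 17.65
position: [0.631, -0.1921, 0.0135]
ee_rot: [0.038, 0.903, 0.081, -0.419]
contact_force: [-3.3, -1.0, 6.7]
width: 0.0493
clock: 18.15
position: [0.6313, -0.1917, 0.0129]
ee_rot: [0.038, 0.903, 0.081, -0.42]
contact_force: [-0.3, -0.0, -0.6]
width: 0.0856
clock: 19.05
position: [0.4906, -0.2176, 0.027]
ee_rot: [0.037, 0.903, 0.081, -0.42]
contact_force: [-0.1, -0.3, 0.1]
width: 0.0853
[ 0.49114014 -0.21757956  0.02727265] [ 0.444 -0.226  0.204]
[310.54663895   9.38089273] [310.80687148  19.71936631]
origin 230 0
```

View pics/w7.png

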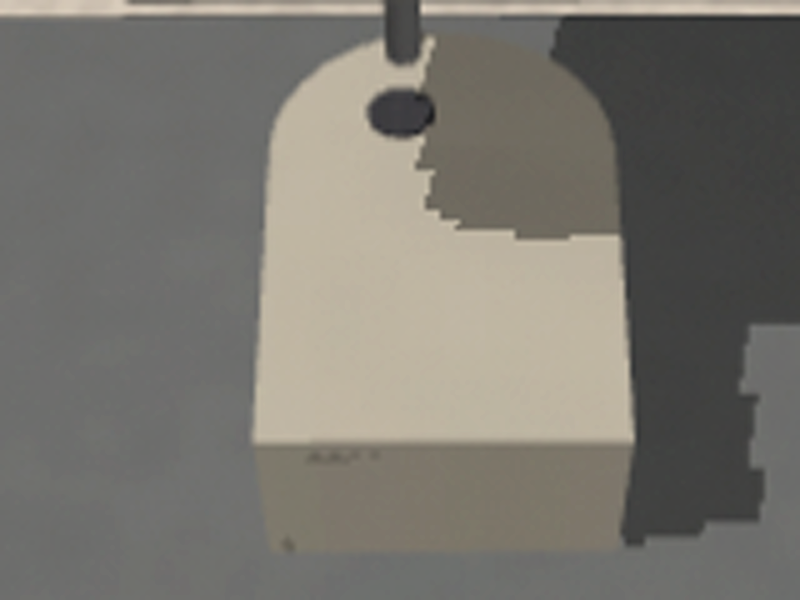

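The bit tip shows at crop (402,57), full image (310.4,11.4). The mark is at crop (401,113), full (310.2,22.6). Now to compute their horizontal offset.

```bash
python3 - <<'E'
from h import *;import pickle
im=pickle.load(open("w7.pkl","rb"));f=lambda u,v:((u+.5)/5+230-.5,(v+.5)/5-.5)
for v in(55,57,59):
    b=onz(im,f(402,v),.055)[0];m=onz(im,f(401,113),.047)[0];d=m-b;print(b.round(4),m.round(4),"mark-bit drill x,y",(d@dX).round(4),(d@dY).round(4))
P=cloud(im);print(P[4:14,310].round(4))
h=np.c_[cv2.fitEllipse(max(cv2.findContours((im["pixels"][16:30,300:322].astype(int).sum(2)<230).astype(np.uint8),0,1)[0],key=len))[0]];print(h.ravel()+[300,16])
E
```

```text
[ 0.6477 -0.1829  0.055 ] [ 0.6463 -0.1828  0.047 ] mark-bit drill x,y -0.0014 0.0003
[ 0.6473 -0.1829  0.055 ] [ 0.6463 -0.1828  0.047 ] mark-bit drill x,y -0.0009 0.0003
[ 0.6469 -0.183   0.055 ] [ 0.6463 -0.1828  0.047 ] mark-bit drill x,y -0.0005 0.0003
[[ 0.6464 -0.1832  0.0607]
 [ 0.6456 -0.1834  0.0606]
 [ 0.6464 -0.1832  0.0593]
 [ 0.6463 -0.1832  0.0587]
 [ 0.6448 -0.1835  0.059 ]
 [ 0.6454 -0.1834  0.0578]
 [ 0.6454 -0.1833  0.0571]
 [ 0.6455 -0.1833  0.0563]
 [ 0.6469 -0.183   0.0545]
 [ 0.6566 -0.1809  0.0466]]
[310.2261591   22.11141539]
```

The mark is about 1 mm from the bit axis, with the bit at (0.6473,-0.183). Next is the knob: raise, turn the tool down and shut the fingers.

```bash
python3 -m creep '{"delta_pos": [[-3,0,-2.6],[-6,0,-5],[-9,0,-7.7],[-12,0,-10.3],[-15,0,-12.9],[-18,0,-15.4],[-18,0,-15.4],[-18,0,-15.4],[-18,0,-15.4],[-18,0,-15.4]], "dr": [[0,0,0],[0,-0.1,0],[0,-0.2,0],[0,-0.3,0],[0,-0.4,0],[0,-0.5,0],[0,-0.6,0],[0,-0.7,0],[0,-0.7,0],[0,-0.7,0]]}' -1 30
python3 - <<'E'
from h import *;from rig import manip
manip.get_image("scene");s=manip.get_state();print(s['qpos'].round(3),s["position"],s["width"]);go(s,[.6473,-.183,.203],tool([0,0,-1],dY))
E
```

```text
clock: 20.1
position: [0.4953, -0.2155, 0.2649]
ee_rot: [0.065, 0.705, 0.065, -0.703]
contact_force: [-0.6, -0.3, 0.0]
width: -0.0001
[-5.420e-01  1.930e-01  1.479e+00  1.000e-03  1.469e+00  8.460e-01] [ 0.49344057 -0.21545154  0.26374744] 0.00020619471691949188
pos cm [  6.1   -0.39 -15.71] dr [ 0.005 -0.001  0.001]
```

```bash
python3 -m creep '{"delta_pos": [[0,-0.1,-4],[0,-0.2,-8],[0,-0.3,-12],[0,-0.4,-15.7],[1.5,-0.4,-15.7],[3,-0.4,-15.7],[4.5,-0.4,-15.7],[6,-0.4,-15.7],[6,-0.4,-15.7],[6,-0.4,-15.7]], "dr": [[0,0,0],[0,0,0],[0,0,0],[0,0,0],[0,0,0],[0,0,0],[0,0,0],[0,0,0],[0,0,0],[0,0,0]]}' -1 30
python3 - <<'E'
from h import *;from rig import manip
im=manip.get_image("wrist");s=manip.get_state();print(s["position"],s["contact_force"]);cv2.imwrite("pics/w8.png",im["pixels"])
go(s,[.6473,-.183,.173],tool([0,0,-1],dY))
P=cloud(im);m=np.hypot(P[...,0]-.6473,P[...,1]+.183)<.03
Q=P[m&(P[...,2]>.19)];print(len(Q),np.histogram(Q[:,2],bins=np.arange(.19,.27,.005)))
E
```

```text
clock: 21.15
position: [0.645, -0.1851, 0.2039]
ee_rot: [-0.063, -0.704, -0.063, 0.704]
contact_force: [-0.8, 0.4, -0.3]
width: -0.0003
[ 0.64569193 -0.18525852  0.20469953] [-0.06000034 -0.16074125  0.3787606 ]
pos cm [ 3.17 -0.19 -0.19] dr [ 0.001 -0.002  0.   ]
24074 (array([ 153, 2916,  272,    0,    0,    0,    0,    0,  116,  273,  304,
        324,  363,  348,  594,  347]), array([0.19 , 0.195, 0.2  , 0.205, 0.21 , 0.215, 0.22 , 0.225, 0.23 ,
       0.235, 0.24 , 0.245, 0.25 , 0.255, 0.26 , 0.265, 0.27 ]))
```

View pics/w8.png

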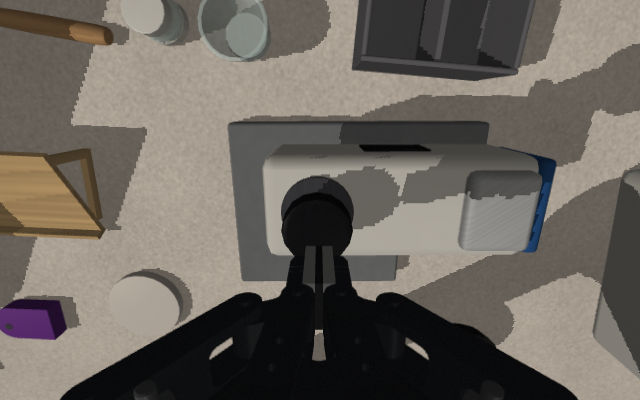

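The fingertips are at z≈0.231, over the knob (tip at about (318,248), knob centre about (317,222) lower down). Lowering to contact, then pressing in small steps while watching the force.

```bash
python3 -m creep '{"delta_pos": [[1,-0.2,-0.2],[2,-0.2,-0.2],[2.6,-0.2,-0.2],[3,-0.2,-0.2],[3.3,-0.2,-0.2],[3.5,-0.2,-0.2],[3.5,-0.2,-0.2]], "dr": [[0,0,0],[0,0,0],[0,0,0],[0,0,0],[0,0,0],[0,0,0],[0,0,0]]}' -1 30
python3 -m creep '{"delta_pos": [[0.1,0,0],[0.2,0,0],[0.25,0,0],[0.3,0,0],[0.3,0,0]], "dr": [[0,0,0],[0,0,0],[0,0,0],[0,0,0],[0,0,0]]}' -1 30
```

```text
clock: 21.9
position: [0.6473, -0.1824, 0.1697]
ee_rot: [0.063, 0.704, 0.063, -0.704]
contact_force: [-2.5, 1.3, 4.9]
width: 0.0
clock: 22.4
position: [0.6474, -0.1825, 0.1678]
ee_rot: [0.063, 0.705, 0.063, -0.704]
contact_force: [-3.4, 2.4, 7.7]
width: -0.0001
```

```bash
python3 -m creep '{"delta_pos": [[0.1,0,0],[0.1,0,0],[0.2,0,0],[0.2,0,0],[0.2,0,0]], "dr": [[0,0,0],[0,0,0],[0,0,0],[0,0,0],[0,0,0]]}' -1 30
python3 - <<'E'
from h import *;from rig import manip
im=manip.get_image("side");s=manip.get_state();print(s["position"],s["contact_force"])
E
```

```text
clock: 22.9
position: [0.6474, -0.1825, 0.1675]
ee_rot: [0.064, 0.705, 0.063, -0.703]
contact_force: [-5.6, 2.3, 14.1]
width: -0.0003
[ 0.64740568 -0.18245566  0.16751121] [-5.68260008  2.08265646 15.240427  ]
```

The travel has stopped hard (z fixed at 0.1675) and the force rose to 14-15 N, well above the spring's 5.5 N: the bit is on the base. Letting the knob up and withdrawing to look again.

```bash
python3 -m creep '{"delta_pos": [[-0.3,0,0],[-0.6,0,0],[-1.2,0,0],[-2,0,0],[-4,0,0],[-6,0,0],[-8,0,0],[-8,0,4],[-8,0,8],[-8,0,12]], "dr": [[0,0,0],[0,0,0],[0,0,0],[0,0,0],[0,0,0],[0,0,0],[0,0,0],[0,0,0],[0,0,0],[0,0,0]]}' -1 30
python3 - <<'E'
from h import *;from rig import manip
manip.get_image("wrist");s=manip.get_state();print(s["qpos"].round(2),s["position"],s["contact_force"]);R,x=tilt(50);go(s,[.491,-.2176,.04],R)
E
```

```text
clock: 23.95
position: [0.5293, -0.2048, 0.2441]
ee_rot: [0.064, 0.705, 0.063, -0.703]
contact_force: [-0.3, 0.2, -0.3]
width: -0.0002
[-0.5   0.24  1.47 -0.    1.44  0.9 ] [ 0.52162199 -0.2049234   0.24422868] [-7.47449487  0.4539299  -1.07604377]
pos cm [20.44  0.7   3.11] dr [ 0.     0.704 -0.   ]
```

```bash
python3 -m creep '{"delta_pos": [[0,0.3,3],[2,0.7,3.1],[5,0.7,3.1],[8,0.7,3.1],[11,0.7,3.1],[14,0.7,3.1],[17,0.7,3.1],[19,0.7,3.1],[20.4,0.7,3.1],[20.4,0.7,3.1]], "dr": [[0,0.05,0],[0,0.15,0],[0,0.25,0],[0,0.35,0],[0,0.45,0],[0,0.55,0],[0,0.63,0],[0,0.7,0],[0,0.704,0],[0,0.704,0]]}' -1 30
python3 - <<'E'
from h import *;from rig import manip;import pickle
im=manip.get_image("wrist");s=manip.get_state();print(s["position"],s["contact_force"]);pickle.dump(im,open("w9.pkl","wb"))
a=proj(im,[.6473,-.183,.055])[0];print(a)
x,y=int(a[0])-80,max(0,int(a[1])-50);cv2.imwrite("pics/w9.png",cv2.convertScaleAbs(cv2.resize(im["pixels"][y:y+120,x:x+160],(800,600),interpolation=cv2.INTER_CUBIC),alpha=1.3));print("origin",x,y)
s2=manip.get_image("scene");P=cloud(s2);k=(np.hypot(P[...,0]-.6473,P[...,1]+.183)<.012);z=P[k][:,2];print("knob z",np.median(z[z>.18]))
o=pickle.load(open("im0.pkl","rb"))["scene"]["pixels"]
d=cv2.absdiff(o,s2["pixels"]).max(2);P0=cloud(pickle.load(open("im0.pkl","rb"))["scene"])
for n,c in dict(jar=(390,231),cup=(378,253),blank=(288,184),bowl=(199,291),slab=(358,140),brush=(312,121),spatula=(405,195)).items():print(n,np.median(d[c[1]-8:c[1]+8,c[0]-8:c[0]+8]))
E
```

```text
clock: 25.0
position: [0.4998, -0.2178, 0.0382]
ee_rot: [0.037, 0.904, 0.08, -0.418]
contact_force: [0.8, -0.1, -0.1]
width: 0.0001
[ 0.49833117 -0.21722401  0.03618371] [-2.00327493  1.03074121 -1.40412502]
[307.66779327  34.37376034]
origin 227 0
knob z 0.19993717806156297
jar 8.0
cup 8.0
blank 7.0
bowl 8.0
slab 6.0
brush 8.0
spatula 6.0
```

The picture limit is reached, so I'll do the last check numerically from a fresh, settled image.

```bash
python3 - <<'E'
from h import *;from rig import manip
im=manip.get_image("wrist");s=manip.get_state();print(s["position"],s["contact_force"].round(1),s["qd"].round(3))
px=im["pixels"].astype(int).sum(2)
m=proj(im,[.6473,-.183,.047])[0];u,v=m.round().astype(int);print("pred mark",m,"bit",proj(im,[.6473,-.183,.055])[0])
w=(px<230).astype(np.uint8)[v-8:v+12,u-14:u+14];nc,_,st,ce=cv2.connectedComponentsWithStats(w)
for i in range(1,nc):
    if st[i,4]>8:
        c=ce[i]+[u-14,v-8];W=onz(im,c,.047)[0];d=W-[.6473,-.183,.047];print(c.round(1),st[i],W.round(4),"drill dx,dy",(d@dX).round(4),(d@dY).round(4))
# bit bottom: rows near predicted, dark column run
for r in range(v-16,v+8):print(r,(px[r,u-6:u+7]//3).tolist())
E
```

```text
[ 0.50026771 -0.21706682  0.03916264] [ 0.1 -0.3 -0.4] [ 0.017 -0.031 -0.033 -0.016  0.016  0.015]
pred mark [309.23958218  42.49461533] bit [308.8976992   33.14150309]
[309.   43.2] [  8   5  13  10 104] [ 0.6466 -0.183   0.047 ] drill dx,dy -0.0007 0.0002
26 [68, 69, 70, 67, 67, 68, 68, 68, 67, 68, 68, 66, 67]
27 [68, 68, 69, 61, 62, 62, 63, 63, 63, 62, 67, 68, 68]
28 [84, 85, 85, 54, 55, 58, 61, 62, 61, 61, 81, 83, 83]
29 [111, 133, 136, 59, 54, 57, 60, 61, 60, 74, 132, 134, 87]
30 [139, 144, 144, 61, 53, 57, 60, 61, 60, 77, 141, 143, 88]
31 [145, 145, 145, 61, 53, 57, 60, 62, 59, 61, 141, 143, 88]
32 [145, 145, 145, 60, 52, 57, 60, 61, 60, 58, 141, 143, 88]
33 [145, 144, 144, 95, 56, 56, 61, 62, 59, 75, 141, 98, 87]
34 [144, 145, 145, 139, 79, 58, 59, 62, 96, 136, 143, 89, 85]
35 [145, 145, 145, 144, 140, 138, 120, 137, 140, 143, 143, 88, 86]
36 [145, 145, 145, 145, 145, 145, 143, 144, 143, 143, 143, 88, 85]
37 [145, 145, 146, 145, 145, 144, 145, 144, 143, 143, 94, 86, 85]
38 [145, 145, 145, 144, 125, 104, 121, 123, 121, 142, 89, 86, 86]
39 [145, 145, 105, 63, 58, 56, 57, 56, 57, 65, 73, 86, 87]
40 [125, 65, 54, 52, 51, 52, 52, 51, 52, 33, 33, 58, 86]
41 [85, 54, 50, 51, 53, 52, 52, 51, 32, 30, 51, 52, 58]
42 [61, 50, 50, 51, 52, 53, 52, 52, 51, 52, 52, 51, 87]
43 [57, 51, 51, 51, 52, 53, 52, 51, 52, 52, 52, 31, 43]
44 [56, 51, 51, 50, 53, 53, 52, 52, 51, 52, 53, 31, 44]
45 [57, 51, 52, 51, 52, 53, 51, 51, 52, 52, 52, 32, 71]
46 [103, 57, 51, 50, 52, 53, 52, 51, 52, 51, 54, 59, 87]
47 [145, 101, 58, 49, 53, 53, 51, 51, 55, 50, 92, 88, 88]
48 [145, 145, 123, 79, 77, 58, 56, 70, 93, 119, 145, 90, 88]
49 [146, 145, 145, 145, 145, 145, 145, 146, 146, 146, 143, 90, 87]
```

The mark is within 1 mm of the bit axis, the bit is back at its raised height, the knob top is at 0.200 and there are no contact forces. Handing in.

```bash
python3 -m creep '{"delta_pos": [[-1,0,0],[-1.5,0,0],[-1.5,0,0],[-1.5,0,0],[-1.5,0,0]], "dr": [[0,0,0],[0,0,0],[0,0,0],[0,0,0],[0,0,0]]}' -1 30 && python3 -c "
from rig import manip;print(manip.sign_off())"
```

```text
clock: 25.65
position: [0.4914, -0.2184, 0.052]
ee_rot: [0.038, 0.904, 0.081, -0.417]
contact_force: [0.3, 0.2, -0.7]
width: -0.0003
the job is handed in; nothing more can be done
None
```

The job is handed in, at about 26 s on the clock; no verdict was reported. I took the marked base off the rack, laid it flat on the deck with the mark about 78 mm from the bit, and regripped it at a 50° tilt. I then slid the mark under the bit, pressed the knob and let it up again.

**Last checks that passed:**
- **Alignment:** the mark was about 0.7 mm from the bit axis in the final wrist image.
- **Press:** travel stopped hard and the force reached 14–15 N, well above the spring's 5.5 N. Contact is inferred from that, as I could not see the bit touch.
- **Knob:** it was fully up afterwards, with its top at 0.200 m and the bit tip at its raised height.
- **Robot:** it was clear, with contact force near zero.
- **Other objects:** small scene-image patches at the jar, blank, bowl, brush, spatula, cup and unmarked slab showed no visible change from the start.

**What failed or disagreed:**
- **First grip:** it closed on nothing, because the real fingertips sit about 27 mm behind the reported TCP. I corrected for that from then on.
- **Bit position:** the early estimates from the knob and the deck edge differed by up to about 6 mm. I settled it by looking at the bit directly under the head.
- **Press travel:** the reported travel from the expected knob contact to the hard stop was about 6 mm, not 8 mm. I put this down to error in the fingertip offset.
- **Final look:** the viewer's picture limit was used up, so the last check was done from pixel values only.

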